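# Clamp a laminated block with the ratchet lever

### The job

Stand the striped wooden block upright on the bed of the green ratchet clamp, square between its two jaws, and let go of it. Then take the lever by its red knob and pump it to and fro, stop to stop, one tooth a stroke, until the lever has turned stiff and you have given it one more full click, so that the jaws hold the block firmly (about 25 N) but are not over-tightened. Feel for the lever's stops rather than forcing it against them, leave the other things alone, and let go at the end.

Things in the scene. Friction and masses are not known exactly. Their poses are not given: they have to be found in the camera images.
- block_center (a point): centre of the loose striped wooden block (pale, dark, pale layers), 92 mm along its x, 32 mm thick along its y, 72 mm high along z; about 0.15 kg. It starts upright on the bench at the left. It is clamped by its two 92 x 72 mm faces.
- clamp: green ratchet clamp, screwed to the bench. Origin on the bench under the ram; its y axis is the clamping direction: a black sprung pad (50 mm wide) comes from +y and pushes towards -y on to the end jaw. The lever reaches out to -x. The ram with its toothed rack advances 6 mm a full stroke (the first may give less); a pawl keeps it there, less about 2.5 mm. A stroke cannot be undone.
- end_jaw: dark steel jaw at the -y end of the clamp, 64 mm wide (x), 36 mm high, top 48 mm above the bench; set and locked anywhere in a 10 mm range, it does not yield. Origin: middle of the lower edge of its clamping face, which looks along its own +y, at bed height; axes as the clamp's.
- knob (a point): middle of the lever's red upright knob, a sleeve that turns freely on its pin: 22 mm across, from 49 to 100 mm above the bench; this point is 76 mm above the bench. The lever's flat bar (16 mm wide) lies under the knob, its top 48 mm above the bench.
- lever_pivot (a point): vertical axis of the lever, 120 mm from the knob's axis, 44 mm above the bench. Force needed at the knob near the end of a working stroke (at 0.30 rad, holding still): about zero while the jaw is free; once it presses on the block, about a quarter of the clamping force that the finished stroke will leave: roughly 3 N for 13 N, 4.5 N for 21 N, 5.5 N for 25 N, 8.5 N for 37 N.
- lever (a joint): lever angle, rad. 0: back stop, 0.340: forward stop; it grows as the knob moves towards the clamp's +y (the working stroke, clockwise from above); at 0.170 the lever points along the clamp's -x. Stops are rubbery: some 4 N at the knob per mm beyond. A stroke counts only if it comes within about 0.05 rad of both stops. The lever stays where it is left.
- wax: yellow beeswax block, 36x58x20 mm; to be left alone; origin under its centre
- tape_roll: roll of masking tape lying flat, 94 mm across, 25 high; to be left alone; origin under its centre
- teal_jar: teal dye jar with screw cap, 43 mm across, 50 high; to be left alone; origin under its centre
- red_bottle: small dark dye bottle with red cap, 40 mm across, 85 high; to be left alone; origin under its centre
- dish: small metal dish of rivets, 71 mm across, 16 high; to be left alone; origin under its centre
- block: the same striped block as a body; origin under its centre, axes as at block_center
- clamp_bed (a point): a point on the bed on which the block stands, on its centre line (clamp x = 0), 12 mm above the bench; axes as the clamp's. Bed 86 mm wide (x). The free gap between end jaw and sprung pad is 42 to 60 mm at the start; the pad's place is not reported. The pad presses with 10 N as it touches the block, plus 2 N for each further mm of the ram.
- thread_box: dark wooden thread box, fixed to the bench between the block and the clamp; about 140 x 196 mm, 74 mm high; its lid stands open at the far side, up to about 0.2 m above the bench: pass over it well above that, or round it. Origin under its centre

How it is judged:
By the outcome, as a careful person would: the job done as asked, in the order asked, and still so for the second after the job is handed in, with the robot touching nothing.
It also fails if it takes over 72 s, if anything falls off the work surface, if the arm or the gripper's body presses on something with over 40 N, if the wrist force passes 120 N, or if a joint passes its speed limit or range.

### The arm

A 7-joint arm with a two-finger parallel gripper is mounted at the origin on a cart in front of the work surface, level with it; the furniture and walls round the work are solid. World frame = base frame: x ahead of the robot, y to its left, z up, the work surface at z = 0. Lengths are in m, angles in rad, forces in N, time in s.
With the tool pointing down it reaches from about 0.425 to 0.925 m from the base axis. Payload 6.8 kg.
Tool frame: the origin (TCP) lies on the centre line of the jaws, within the pads' length; the fingertips stand 14 mm ahead of it and the grasp point (between the pads) lies 5 mm behind it (r.tips_ahead is the distance from the TCP to the fingertips, in m); z points along the fingers, y is the line along which they close (so a half turn about z gives the same grasp; the last joint's range is limited). The gripper opens to 85 mm and grips with 20 to 120 N. Pads are 22 mm wide; open, the fingers measure 114 mm over their backs; the gripper's body (76 mm by 85 mm) begins 54 mm behind the grasp point. The pads swing forward as they close: fully open they stand 13 mm farther back than shut.
Start: joints at [-1.407, 0.477, 0.022, 1.555, -0.011, 1.109, -0.083], TCP at [0.181, 0.65, 0.245] pointing down, gripper open.
Joint ranges: [-2.96, 2.96], [-0.34, 2.1], [-1.41, 1.46], [0.24, 2.44], [-1.37, 4.51], [0.17, 1.92], [-2.96, 2.96]. Speed limits (rad/s): [2.39, 2.39, 3.14, 3.14, 3.14, 3.14, 3.14].

### API

Orientations are given as a rotation vector (axis times angle).
In Python, from bench import r, eyes gives the robot as it stands.
- The arm moves only by the tool step_arm, never from a script. Its argument "rows" is a list of rows, each a list of 6 numbers: the shift along the world's x, y, z in units of 60 cm (1.0 is 60 cm), then the turn, a rotation vector about the world's x, y, z in units of pi rad (1.0 is pi rad). In form: [[x, y, z, rx, ry, rz], ...]. A call has 1 to 5 rows; each row is the pose to reach, as a shift and turn from the pose commanded when the call began, turning the shorter way round; what a row does not reach only later rows make up. A row lasts 1/12 s, in which the tool goes at most 41.7 mm and 7.16 degrees, less where a joint would pass 70% of its speed; a pose out of reach is approached as far as the arm can. A call with a number of a shift or a turn outside -1 to 1 is refused whole. A call with a gripper value outside its range is refused whole. "jaw" is the closure, from 0 (fully open) to 1 (shut), set as the call begins (left out, the last holds). The fingers move at their own pace and stop on an object; "squeeze" is the grip in N (left out, the last holds). Time passes only in rows, so rows that repeat a pose let the fingers close. It gives the time, the measured TCP pose, the force, the opening and the grip force at its end, in the units of the state.
- r.get_obs(): the state, without advancing time (a new reading comes with each control period).
- eyes.grab_frame(name): name is "scene" or "side" or "wrist"; returns the picture (420x560x3 uint8, red, green, blue); there is no depth.
- eyes.camera_info(name): a dict with "mtx" (3x3 intrinsics, pixels), "extrinsics" (4x4, takes a point from camera to world coordinates); the wrist camera has in their place "tool_from_camera" (4x4, takes a point from camera to tool coordinates, whose origin is the TCP and whose axes are the flange's). Camera axes: x right, y down, z forward; pixel columns grow to the right and rows downward; lengths in m; the calibration is good to about 2 mm. A picture is of the moment at which its call begins: read the wrist's pose just before it. camera_info takes no time and is no camera call.
- r.hand_in(): hands the job in; it is judged then, once.
The state is a dict: "clock": time; "joints": joint angles; "qvel": joint speeds; "tau": joint torques, N m; "tcp_pos": TCP position; "orientation": TCP orientation; "contact_force": force on the tool from outside, world axes, zero at the start; "moment": the same for the moment, N m; "grip_width": finger opening in m; "gripper_force": force on a finger pad.
Only numpy, scipy, OpenCV 4.12 (cv2) and the standard library are available. Lean on these libraries where they do the work, as an engineer would, in place of code of your own. Each camera call takes 0.05 s, during which the arm holds its last target. There are 200 camera calls.

## Working session

There is one attempt and no reset: what is moved stays moved. The work goes in short steps, Python scripts to look and compute and a tool call to move; the robot and the scene stay as the last step left them, time stands still between calls to the robot, and variables do not carry over. Pictures are saved under pics/ and viewed, at most 10 in all, crops included, and the job is handed in when it is done.

Besides the shell and the picture viewer there is one more tool, called after "Emit:" as name(argument=value, ...), one argument or row to a line, values as JSON. step_arm: Moves the arm, as the interface text tells. Shifts and turns lie within -1 to 1; 1 stands for 60 cm of shift or pi rad of turn. Its arguments: {"type":"object","properties":{"rows":{"type":"array"},"jaw":{"type":"number"},"squeeze":{"type":"number"}},"required":["rows"]}

```bash
mkdir -p pics; ls; python3 - <<'E'
from bench import r, eyes
import cv2, numpy as np
np.set_printoptions(precision=4,suppress=True)
o=r.get_obs(); print({k:np.round(v,4) for k,v in o.items()}, r.tips_ahead)
for n in ["scene","side","wrist"]:
    im=eyes.grab_frame(n); cv2.imwrite(f"pics/{n}0.png",im[:,:,::-1]); print(n,eyes.camera_info(n))
E
```

```text
pics
{'clock': np.float64(0.0), 'joints': array([-1.4071,  0.4778,  0.0223,  1.5565, -0.0115,  1.1093, -0.0831]), 'qvel': array([ 0.0004,  0.0001,  0.0018, -0.0011, -0.0002,  0.0007, -0.0004]), 'tau': array([ -0.    , -59.6422,   1.6076, -28.1202,   0.0124,   0.0092,
         0.    ]), 'tcp_pos': array([0.181 , 0.6497, 0.2443]), 'orientation': array([-0.4255, -3.1125,  0.0029]), 'contact_force': array([-0.4506,  0.0539,  0.0214]), 'moment': array([ 0.0006,  0.0175, -0.0383]), 'gripper_force': np.float64(0.0), 'grip_width': np.float64(0.0852)} 0.014
scene {'mtx': array([[475.3888,   0.    , 272.8335],
       [  0.    , 475.3888, 212.2418],
       [  0.    ,   0.    ,   1.    ]]), 'extrinsics': array([[ 0.5425, -0.6055,  0.5823, -0.314 ],
       [-0.84  , -0.3831,  0.3843, -0.7096],
       [-0.0096, -0.6976, -0.7164,  1.1447],
       [ 0.    ,  0.    ,  0.    ,  1.    ]])}
side {'mtx': array([[537.9188,   0.    , 275.5532],
       [  0.    , 537.9188, 208.8671],
       [  0.    ,   0.    ,   1.    ]]), 'extrinsics': array([[ 0.8714, -0.2646,  0.413 , -0.1814],
       [-0.49  , -0.4306,  0.758 , -1.4972],
       [-0.0228, -0.8629, -0.5049,  1.0093],
       [ 0.    ,  0.    ,  0.    ,  1.    ]])}
wrist {'mtx': array([[355.0654,   0.    , 280.6547],
       [  0.    , 355.0654, 206.6036],
       [  0.    ,   0.    ,   1.    ]]), 'tool_from_camera': array([[-0.001 , -0.9535, -0.3014,  0.0778],
       [ 1.    , -0.0007, -0.0013,  0.0005],
       [ 0.0011, -0.3014,  0.9535, -0.1279],
       [ 0.    ,  0.    ,  0.    ,  1.    ]])}
```

View pics/scene0.png

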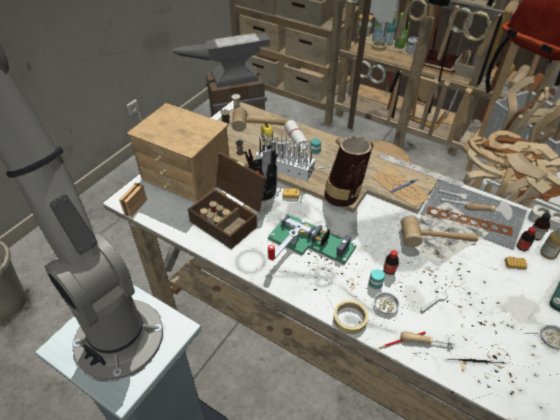

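View pics/side0.png

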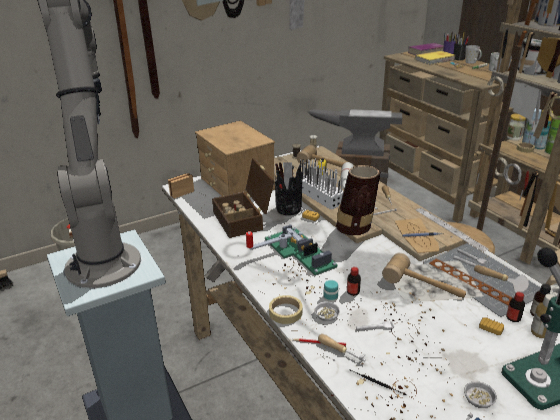

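View pics/wrist0.png

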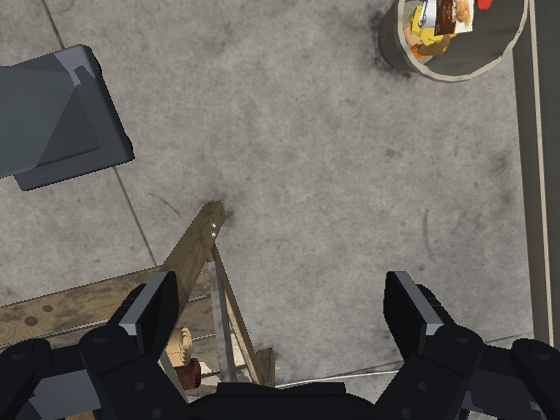

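The scene shows the block at about (133,198), the thread box at (225,215), the clamp at (312,240) and the red knob at (271,252). In the side view the block is at (181,185) and the knob at (250,240). The wrist camera sees only the floor and the bench edge.

```bash
cat > h.py <<'E'
from bench import r, eyes
import cv2, numpy as np
from scipy.spatial.transform import Rotation as R
np.set_printoptions(precision=4,suppress=True)
def T_of(o):
    T=np.eye(4);T[:3,:3]=R.from_rotvec(o['orientation']).as_matrix();T[:3,3]=o['tcp_pos'];return T
def ext(n,o=None):
    i=eyes.camera_info(n)
    return i['mtx'], (i['extrinsics'] if n!='wrist' else T_of(o)@i['tool_from_camera'])
def px2w(n,u,v,z,o=None):
    K,E=ext(n,o); d=E[:3,:3]@np.linalg.solve(K,[u,v,1]); return E[:3,3]+d*(z-E[2,3])/d[2]
def w2px(n,P,o=None):
    K,E=ext(n,o); p=K@(E[:3,:3].T@(np.atleast_2d(P)-E[:3,3]).T); return (p[:2]/p[2]).T
E
python3 - <<'E'
from h import *
for n,pts in dict(scene=[(133,190,.072),(271,245,.1),(312,240,.02),(225,210,.074)],side=[(181,177,.072),(250,233,.1),(303,250,.02)]).items():
    for u,v,z in pts: print(n,px2w(n,u,v,z))
a=cv2.imread('pics/scene0.png')[150:300,100:380]; b=cv2.imread('pics/side0.png')[150:300,155:355]
cv2.imwrite('pics/c1.png',cv2.resize(a,None,fx=2.85,fy=2.85,interpolation=cv2.INTER_CUBIC))
E
```

```text
scene [0.3965 0.3133 0.072 ]
scene [ 0.4219 -0.216   0.1   ]
scene [ 0.5639 -0.2752  0.02  ]
scene [ 0.4837 -0.002   0.074 ]
side [0.3928 0.3152 0.072 ]
side [ 0.4216 -0.22    0.1   ]
side [ 0.5748 -0.2864  0.02  ]
```

View pics/c1.png

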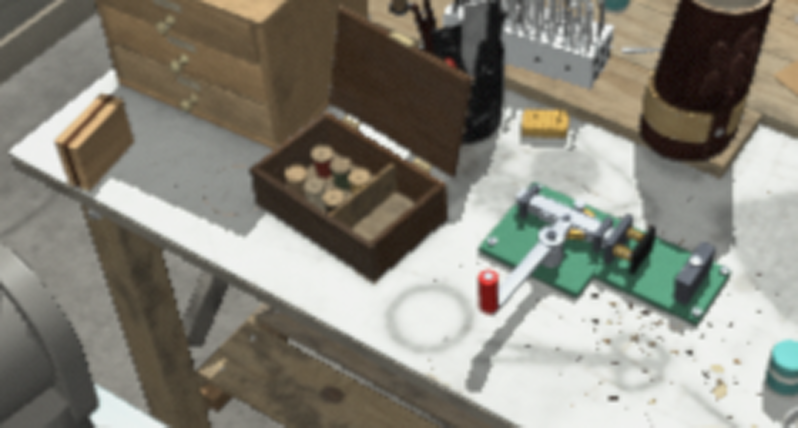

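The crop shows the block (crop 57–133, 95–190) beside a drawer cabinet. The box is at 255–450, 110–280 and the clamp at 480–730, 185–325. The lever runs from the pivot at (553,235) to the red knob at (488,290).

```bash
python3 - <<'E'
from h import *
f=lambda u,v,z:px2w('scene',100+u/2.85,150+v/2.85,z)
for nm,u,v,z in [('blk bot near',82,189,0),('blk bot far',132,146,0),('blk top near',80,147,.072),('blk top far',118,100,.072),('blktop left',57,137,.072),('cab cor',280,146,0),('cab left',103,60,.0),
 ('box l',253,170,.074),('box near',373,250,.074),('box r',445,207,.074),('lid top',470,80,.2),('lid topL',340,10,.2),
 ('jaw l',680,300,.012),('jaw r',712,262,.012),('bed cornerN',697,323,.012),('bed cornerR',727,272,.012),('bed N2',575,293,.012),('bed L',482,240,.012),('bed T',520,185,.012),('pivot',553,232,.055),('knobtop',487,273,.1),('pad',640,250,.03),('mug',690,155,0)]:
    print(nm,f(u,v,z)[:2])
E
```

```text
blk bot near [0.3426 0.3016]
blk bot far [0.4275 0.3023]
blk top near [0.348  0.2876]
blk top far [0.4292 0.3066]
blktop left [0.3457 0.3217]
cab cor [0.5235 0.1504]
cab left [0.525  0.4453]
box l [0.4235 0.0961]
box near [ 0.3998 -0.0869]
box r [ 0.4912 -0.116 ]
lid top [ 0.5607 -0.1056]
lid topL [0.5809 0.0806]
jaw l [ 0.56  -0.371]
jaw r [ 0.6265 -0.3759]
bed cornerN [ 0.5419 -0.4004]
bed cornerR [ 0.6224 -0.3961]
bed N2 [ 0.5082 -0.2712]
bed L [ 0.5183 -0.1449]
bed T [ 0.6133 -0.1355]
pivot [ 0.5374 -0.2248]
knobtop [ 0.4192 -0.2173]
pad [ 0.5851 -0.3073]
mug [ 0.7741 -0.2748]
```

Emit:
step_arm(
  rows=[
    [0.08,-0.12,0,0,0,0],
    [0.16,-0.25,0,0,0,0],
    [0.22,-0.36,0,0,0,0],
    [0.28,-0.45,0,0,0,0],
    [0.33,-0.53,0,0,0,0],
  ],
  jaw=0,
)

```text
clock: 0.57
tcp_pos: [0.2923, 0.4716, 0.245]
orientation: [-0.425, -3.113, 0.001]
contact_force: [1.3, 0.8, -0.2]
grip_width: 0.0855
gripper_force: 0.0
```

Emit:
step_arm(
  rows=[
    [0.06,-0.06,0,0,0,0.025],
    [0.1,-0.12,0,0,0,0.05],
    [0.14,-0.19,0,0,0,0.075],
    [0.17,-0.26,-0.03,0,0,0.087],
    [0.17,-0.26,-0.06,0,0,0.087],
  ],
)

```text
clock: 0.98
tcp_pos: [0.3974, 0.3142, 0.2114]
orientation: [0.002, 3.137, 0.004]
contact_force: [0.2, 0.2, 0.2]
grip_width: 0.0854
gripper_force: 0.0
```

```bash
python3 - <<'E'
from h import *
o=r.get_obs(); im=eyes.grab_frame('wrist'); print(o['tcp_pos'],o['orientation'],o['joints'],o['qvel'])
np.save('o1.npy',o,allow_pickle=True)
cv2.imwrite('pics/w1.png',im[:,:,::-1])
E
```

```text
[0.3974 0.3142 0.2114] [0.0025 3.1369 0.0043] [-0.8926  0.2356  0.1159  1.9986 -0.0327  0.9039  0.8095] [ 0.3702  0.2882  0.0915  0.4861 -0.1026 -0.7527  0.4878]
```

View pics/w1.png

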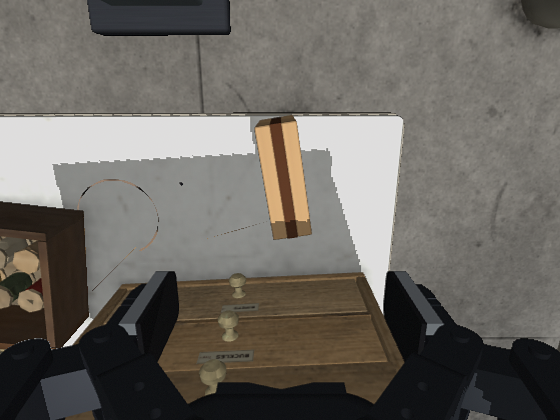

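The wrist view shows the block's striped top with corners at about (257,127), (297,121), (311,236) and (274,240). It is tilted a few degrees from the image's vertical.

```bash
python3 - <<'E'
from h import *
o=np.load('o1.npy',allow_pickle=True).item()
c=np.array([px2w('wrist',u,v,.072,o) for u,v in [(257,127),(297,121),(311,236),(274,240),(267,119)]]);print(c)
print(c[:4].mean(0), np.degrees(np.arctan2(*(c[2]+c[3]-c[0]-c[1])[1::-1])),np.linalg.norm((c[2]+c[3]-c[0]-c[1])/2),np.linalg.norm(c[1]-c[0]))
E
```

```text
[[0.3432 0.2975 0.072 ]
 [0.339  0.3269 0.072 ]
 [0.43   0.3393 0.072 ]
 [0.4334 0.3093 0.072 ]
 [0.3375 0.305  0.072 ]]
[0.3864 0.3183 0.072 ] 7.599223375648637 0.09136982543779289 0.02971239420203412
```

Emit:
step_arm(
  rows=[
    [0,0,0,0,0,0],
    [0,0,0,0,0,0],
  ],
)

```text
clock: 1.2
tcp_pos: [0.3934, 0.3175, 0.2091]
orientation: [0.001, -3.141, 0.001]
contact_force: [-0.0, 0.8, 0.1]
grip_width: 0.0852
gripper_force: 0.0
```

Emit:
step_arm(
  rows=[
    [-0.008,0.001,-0.05,0,0,0.03],
    [-0.008,0.001,-0.11,0,0,0.042],
    [-0.008,0.001,-0.17,0,0,0.042],
    [-0.008,0.001,-0.22,0,0,0.042],
    [-0.008,0.001,-0.245,0,0,0.042],
  ],
)

```text
clock: 1.62
tcp_pos: [0.3868, 0.3193, 0.0596]
orientation: [0.214, -3.131, 0.002]
contact_force: [0.9, -0.7, -0.3]
grip_width: 0.0855
gripper_force: 0.0
```

Emit:
step_arm(
  rows=[
    [0,0,0,0,0,0],
    [0,0,0,0,0,0],
    [0,0,0,0,0,0],
    [0,0,0,0,0,0],
    [0,0,0,0,0,0],
  ],
  jaw=1,
  squeeze=40,
)

```text
clock: 2.03
tcp_pos: [0.3897, 0.3193, 0.064]
orientation: [-0.21, 3.132, 0.003]
contact_force: [-1.6, 0.1, 4.6]
grip_width: 0.0317
gripper_force: 40.6
```

Emit:
step_arm(
  rows=[
    [0,0,0,0,0,0],
    [0,0,0,0,0,0],
    [0,0,0,0,0,0],
    [0,0,0,0,0,0],
  ],
)

```text
clock: 2.37
tcp_pos: [0.3896, 0.3193, 0.064]
orientation: [-0.209, 3.132, 0.004]
contact_force: [-0.1, -0.8, 6.2]
grip_width: 0.0313
gripper_force: 41.1
```

Emit:
step_arm(
  rows=[
    [0,0,0.06,0,0,0],
    [0,0,0.13,0,0,0],
    [0,0,0.2,0,0,0],
    [0,0,0.26,0,0,0],
    [0,0,0.33,0,0,0],
  ],
)

```text
clock: 2.78
tcp_pos: [0.3882, 0.3175, 0.2622]
orientation: [0.209, -3.135, -0.0]
contact_force: [0.9, 0.4, -2.1]
grip_width: 0.0315
gripper_force: 40.7
```

Emit:
step_arm(
  rows=[
    [0,-0.04,0.05,0,0,-0.01],
    [0.01,-0.09,0.09,0,0,-0.02],
    [0.02,-0.14,0.13,0,0,-0.03],
    [0.03,-0.2,0.14,0,0,-0.042],
    [0.05,-0.26,0.14,0,0,-0.042],
  ],
)

```text
clock: 3.2
tcp_pos: [0.419, 0.1614, 0.3471]
orientation: [-0.002, 3.137, 0.006]
contact_force: [1.0, -0.3, -2.6]
grip_width: 0.0313
gripper_force: 40.7
```

Emit:
step_arm(
  rows=[
    [0.02,-0.06,0,0,0,0],
    [0.04,-0.12,0,0,0,0],
    [0.06,-0.18,0,0,0,0],
    [0.08,-0.24,0,0,0,0],
    [0.1,-0.3,0,0,0,0],
  ],
)

```text
clock: 3.62
tcp_pos: [0.4786, -0.0198, 0.3447]
orientation: [-0.002, 3.14, 0.002]
contact_force: [0.8, -0.3, -2.5]
grip_width: 0.0313
gripper_force: 40.6
```

Emit:
step_arm(
  rows=[
    [0.02,-0.06,0,0,0,0],
    [0.04,-0.12,0,0,0,0],
    [0.06,-0.18,0,0,0,0],
    [0.08,-0.24,0,0,0,0],
    [0.1,-0.3,0,0,0,0],
  ],
)

```text
clock: 4.03
tcp_pos: [0.5388, -0.1994, 0.3446]
orientation: [-0.003, 3.14, 0.001]
contact_force: [1.0, 0.2, -1.7]
grip_width: 0.0314
gripper_force: 40.6
```

Emit:
step_arm(
  rows=[
    [0,-0.03,-0.06,0,0,0],
    [0,-0.03,-0.12,0,0,0],
    [0,-0.03,-0.16,0,0,0],
    [0,-0.03,-0.16,0,0,0],
    [0,-0.03,-0.16,0,0,0],
  ],
)

```text
clock: 4.45
tcp_pos: [0.5382, -0.2154, 0.2478]
orientation: [0.002, -3.14, -0.001]
contact_force: [0.2, 0.4, -1.7]
grip_width: 0.0311
gripper_force: 40.7
```

```bash
python3 - <<'E'
from h import *
o=r.get_obs(); im=eyes.grab_frame('wrist'); print(o['tcp_pos'],o['orientation'],o['joints'],abs(o['qvel']).max())
np.save('o2.npy',o,allow_pickle=True)
cv2.imwrite('pics/w2.png',im[:,:,::-1])
cv2.imwrite('pics/w2c.png',cv2.resize(im[60:330,0:360,::-1],None,fx=2.2,fy=2.2,interpolation=cv2.INTER_CUBIC))
E
```

```text
[ 0.5382 -0.2154  0.2478] [ 0.0024 -3.1396 -0.0011] [-0.1844  0.3556  0.5867  1.8154 -0.2254  1.0396  2.0613] 0.05539569690649627
```

View pics/w2c.png

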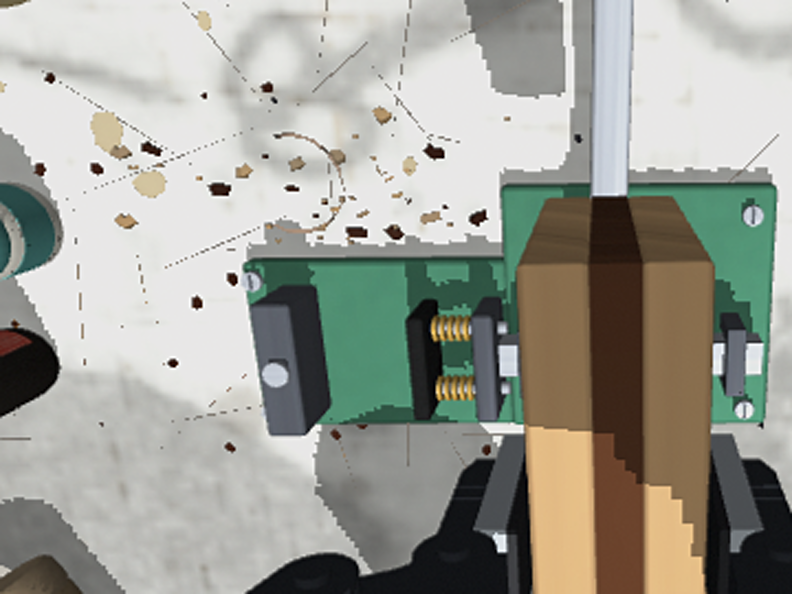

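The clamp is clear in this view. The end jaw's clamping face has its lower edge at crop (318,287)–(330,410) and its upper edge at (293,290)–(309,432). The pad's left edge is (408,319)–(416,418), the bed edges are at rows 258 and 424, and the lever bar sits at columns 592–630.

```bash
python3 - <<'E'
from h import *
o=np.load('o2.npy',allow_pickle=True).item()
f=lambda u,v,z:px2w('wrist',u/2.2,60+v/2.2,z,o)
for nm,u,v,z in [('jawbot -x',318,287,.012),('jawbot +x',330,410,.012),('jawtop -x',293,290,.048),('jawtop +x',309,432,.048),('jawback -x',257,302,.048),('jawback+x',268,435,.048),('pad -x',408,319,.048),('pad +x',416,418,.048),('padR -x',438,300,.048),('bed -x a',247,258,.012),('bed -x b',500,258,.012),('bed +x a',325,424,.012),('bed +x b',520,424,.012),('base -xa',503,185,.012),('base -xb',776,185,.012),('base +xb',765,427,.012),('lever l',592,190,.048),('lever r',628,190,.048),('lever l0',595,0,.048),('lever r0',633,0,.048),('ram a',500,335,.05),('ram b',500,375,.05),('ramR a',760,340,.05),('ramR b',760,374,.05)]:
    print(nm,f(u,v,z)[:2])
K,E=ext('wrist',o);print(E[:3,3])
# knob from scene by colour
for n in('scene','side'):
    im=cv2.imread(f'pics/{n}0.png').astype(int); m=((im[:,:,2]>110)&(im[:,:,1]<60)&(im[:,:,0]<70)).astype(np.uint8)
    c,l,s,ce=cv2.connectedComponentsWithStats(m)
    for i in range(1,c):
        if s[i,4]>25: print(n,s[i],ce[i])
E
```

```text
jawbot -x [ 0.5571 -0.3592]
jawbot +x [ 0.6214 -0.3604]
jawtop -x [ 0.5489 -0.3559]
jawtop +x [ 0.6165 -0.3569]
jawback -x [ 0.5544 -0.3723]
jawback+x [ 0.6181 -0.376 ]
pad -x [ 0.5621 -0.307 ]
pad +x [ 0.6095 -0.3071]
padR -x [ 0.5534 -0.2933]
bed -x a [ 0.5429 -0.3913]
bed -x b [ 0.5428 -0.2709]
bed +x a [ 0.6292 -0.3638]
bed +x b [ 0.6291 -0.2646]
base -xa [ 0.5083 -0.268 ]
base -xb [ 0.5082 -0.1417]
base +xb [ 0.6307 -0.1398]
lever l [ 0.5057 -0.2257]
lever r [ 0.5057 -0.2106]
lever l0 [ 0.432  -0.2238]
lever r0 [ 0.432 -0.209]
ram a [ 0.5688 -0.2666]
ram b [ 0.5876 -0.2675]
ramR a [ 0.5711 -0.1523]
ramR b [ 0.5871 -0.1514]
[ 0.4608 -0.215   0.3758]
scene [269 249   5  11  35] [270.4571 253.0857]
side [246 232   7  16  54] [248.8333 239.4444]
side [350 285   7   8  38] [353.6053 288.8947]
side [299 340  19   3  30] [308.2 340.7]
```

```bash
python3 - <<'E'
from h import *
o=np.load('o2.npy',allow_pickle=True).item()
f=lambda u,v,z:px2w('wrist',u/2.2,60+v/2.2,z,o)
zb=o['tcp_pos'][2]-.064
print(o['tcp_pos'])
for u,v,z in [(545,198,zb),(675,198,zb),(518,263,zb+.072),(713,263,zb+.072)]: print(f(u,v,z))
E
```

```text
[ 0.5382 -0.2154  0.2478]
[ 0.489  -0.2328  0.1838]
[ 0.489  -0.2009  0.1838]
[ 0.4887 -0.2307  0.2558]
[ 0.4886 -0.2     0.2558]
```

Emit:
step_arm(
  rows=[
    [0.03,-0.06,0,0,0,0],
    [0.06,-0.12,0,0,0,0],
    [0.08,-0.18,-0.03,0,0,0],
    [0.0855,-0.203,-0.08,0,0,0],
    [0.0855,-0.203,-0.14,0,0,0],
  ],
)

```text
clock: 4.92
tcp_pos: [0.5929, -0.3443, 0.1686]
orientation: [0.003, 3.132, -0.012]
contact_force: [0.1, -1.0, -1.3]
grip_width: 0.0313
gripper_force: 40.8
```

Emit:
step_arm(
  rows=[
    [0,0,-0.05,0,0,0],
    [0,0,-0.09,0,0,0],
    [0,0,-0.11,0,0,0],
    [0,0,-0.12,0,0,0],
    [0,0,-0.12,0,0,0],
  ],
)

```text
clock: 5.33
tcp_pos: [0.5911, -0.3375, 0.0929]
orientation: [-0.004, 3.14, -0.001]
contact_force: [0.0, 0.0, -0.9]
grip_width: 0.0311
gripper_force: 40.7
```

Emit:
step_arm(
  rows=[
    [-0.002,0,-0.01,0,0,0],
    [-0.002,0,-0.018,0,0,0],
    [-0.002,0,-0.024,0,0,0],
    [-0.002,0,-0.026,0,0,0],
    [-0.002,0,-0.026,0,0,0],
  ],
)

```text
clock: 5.75
tcp_pos: [0.589, -0.3375, 0.0764]
orientation: [0.002, -3.142, -0.0]
contact_force: [-0.0, 0.3, -2.0]
grip_width: 0.0311
gripper_force: 40.8
```

```bash
python3 - <<'E'
from h import *
o=r.get_obs(); im=eyes.grab_frame('wrist'); print(o['tcp_pos'],o['orientation'],o['contact_force'])
np.save('o3.npy',o,allow_pickle=True)
s=eyes.grab_frame('scene'); d=eyes.grab_frame('side')
cv2.imwrite('pics/w3.png',im[:,:,::-1]);cv2.imwrite('pics/s3.png',s[:,:,::-1]);cv2.imwrite('pics/d3.png',d[:,:,::-1])
a=cv2.resize(im[60:400,130:430,::-1],(400,453));b=cv2.resize(s[205:275,255:365,::-1],(400,255),interpolation=cv2.INTER_CUBIC);c=cv2.resize(d[215:285,235:345,::-1],(400,255),interpolation=cv2.INTER_CUBIC)
m=np.zeros((510,800,3),np.uint8);m[:453,:400]=a;m[:255,400:]=b;m[255:,400:]=c
cv2.imwrite('pics/m3.png',m)
E
```

```text
[ 0.589  -0.3375  0.0764] [ 0.0025 -3.1416 -0.0002] [-0.0202  0.3463 -1.9577]
```

View pics/m3.png

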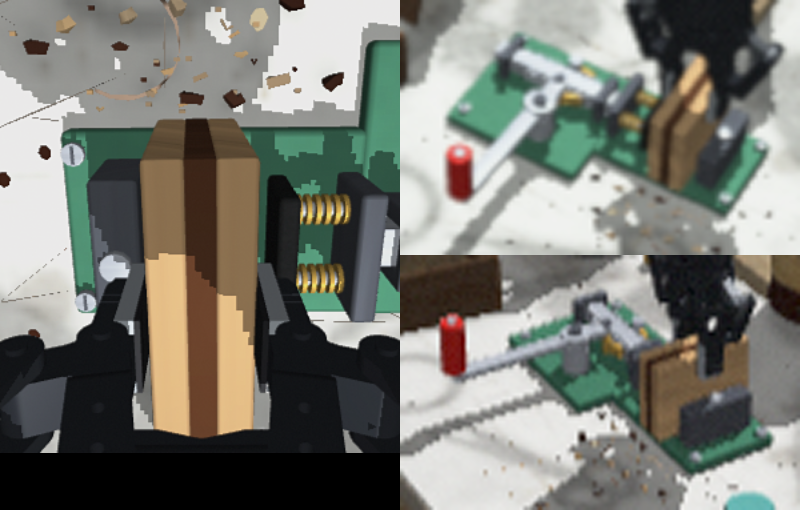

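The wrist view shows the block upright and square between the end jaw (left) and the sprung pad (right), with gaps on both sides. The scene and side insets agree. I'll lower it to contact and release it.

Emit:
step_arm(
  rows=[
    [0,0,-0.001,0,0,0],
    [0,0,-0.002,0,0,0],
    [0,0,-0.002,0,0,0],
  ],
)

```text
clock: 6.15
tcp_pos: [0.5892, -0.3379, 0.0761]
orientation: [-0.002, 3.141, -0.0]
contact_force: [-2.0, 0.9, 5.3]
grip_width: 0.0313
gripper_force: 41.1
```

Emit:
step_arm(
  rows=[
    [0,0,0,0,0,0],
    [0,0,0,0,0,0],
    [0,0,0,0,0,0],
    [0,0,0,0,0,0],
  ],
  jaw=0.48,
)

```text
clock: 6.48
tcp_pos: [0.589, -0.3376, 0.0751]
orientation: [0.002, -3.142, 0.0]
contact_force: [0.0, -0.5, 0.7]
grip_width: 0.0444
gripper_force: 0.0
```

Emit:
step_arm(
  rows=[
    [0,0,0.03,0,0,0],
    [0,0,0.09,0,0,0],
    [0,0,0.15,0,0,0],
    [-0.02,0.03,0.2,0,0,0],
    [-0.06,0.07,0.23,0,0,0],
  ],
)

```text
clock: 6.9
tcp_pos: [0.5555, -0.2977, 0.2168]
orientation: [-0.001, 3.136, -0.006]
contact_force: [0.7, 0.8, 1.2]
grip_width: 0.0443
gripper_force: 0.0
```

Emit:
step_arm(
  rows=[
    [-0.05,0.05,0,0,0,0],
    [-0.1,0.1,0,0,0,0],
    [-0.14,0.13,0,0,0,0],
    [-0.14,0.13,0,0,0,0],
    [-0.14,0.13,0,0,0,0],
  ],
  jaw=0.2,
)

```text
clock: 7.32
tcp_pos: [0.468, -0.2164, 0.2134]
orientation: [-0.004, 3.141, 0.002]
contact_force: [0.3, -0.6, 0.3]
grip_width: 0.0684
gripper_force: 0.0
```

```bash
python3 - <<'E'
from h import *
o=r.get_obs(); im=eyes.grab_frame('wrist'); print(o['tcp_pos'],o['orientation'],o['contact_force'],abs(o['qvel']).max(),o['grip_width'])
np.save('o4.npy',o,allow_pickle=True)
cv2.imwrite('pics/w4.png',im[:,:,::-1])
i=im.astype(int); m=((i[:,:,0]>90)&(i[:,:,1]<70)&(i[:,:,2]<70)&(i[:,:,0]>2*i[:,:,1])).astype(np.uint8)
c,l,s,ce=cv2.connectedComponentsWithStats(m)
for k in range(1,c):
    if s[k,4]>60: print(s[k],ce[k])
print(px2w('scene',270.5,253,.075),px2w('side',248.8,239.4,.075))
E
```

```text
[ 0.468  -0.2164  0.2134] [-0.0044  3.1411  0.0023] [ 0.3193 -0.5528  0.313 ] 0.07284316507820571 0.06841101669584017
[265 119  31  32 567] [279.7496 134.4039]
[ 0.4133 -0.2195  0.075 ] [ 0.4181 -0.216   0.075 ]
```

View pics/w4.png

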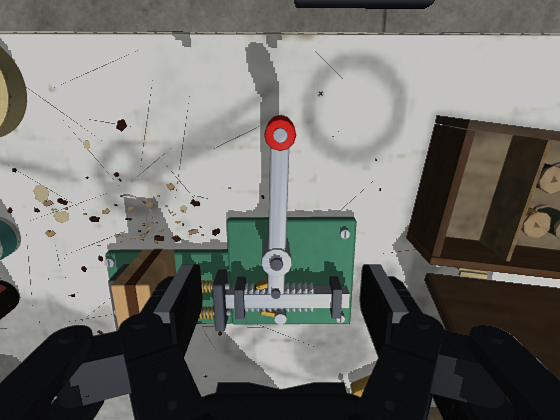

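The knob's top is at (280,134), the lever pivot at (277,261), and the block still stands in the clamp at left.

```bash
python3 - <<'E'
from h import *
o=np.load('o4.npy',allow_pickle=True).item()
k=px2w('wrist',280,134,.1,o);print(k)
for z in(.048,.056): p=px2w('wrist',277,261,z,o);print(p,np.linalg.norm((k-p)[:2]),(k-p)[1]/.12)
E
```

```text
[ 0.4157 -0.2164  0.1   ]
[ 0.535  -0.2191  0.048 ] 0.11938277349980715 0.022091627697148435
[ 0.5311 -0.219   0.056 ] 0.11543321599186969 0.021432184290160382
```

Emit:
step_arm(
  rows=[
    [-0.05,0,0,0,0,0],
    [-0.087,0,-0.04,0,0,0],
    [-0.087,0,-0.1,0,0,0],
    [-0.087,0,-0.16,0,0,0],
    [-0.087,0,-0.21,0,0,0],
  ],
)

```text
clock: 7.78
tcp_pos: [0.4176, -0.2187, 0.0856]
orientation: [-0.001, 3.141, -0.002]
contact_force: [0.8, 0.5, 0.3]
grip_width: 0.0681
gripper_force: 0.0
```

Emit:
step_arm(
  rows=[
    [0,0,-0.015,0,0,0],
    [0,0,-0.026,0,0,0],
    [0,0,-0.026,0,0,0],
  ],
)

```text
clock: 8.03
tcp_pos: [0.4172, -0.2184, 0.0712]
orientation: [0.001, -3.141, 0.001]
contact_force: [-0.3, -0.1, 0.8]
grip_width: 0.068
gripper_force: 0.0
```

Emit:
step_arm(
  rows=[
    [0,0,0,0,0,0],
    [0,0,0,0,0,0],
    [0,0,0,0,0,0],
    [0,0,0,0,0,0],
    [0,0,0,0,0,0],
  ],
  jaw=1,
  squeeze=20,
)

```text
clock: 8.45
tcp_pos: [0.4176, -0.2177, 0.0726]
orientation: [-0.003, 3.139, -0.0]
contact_force: [-0.8, 1.1, 7.6]
grip_width: 0.0217
gripper_force: 21.2
```

Emit:
step_arm(
  rows=[
    [0,0,0,0,0,0],
    [0,0,0,0,0,0],
    [0,0,0,0,0,0],
    [0,0,0,0,0,0],
  ],
)

```text
clock: 8.78
tcp_pos: [0.4176, -0.2177, 0.0726]
orientation: [-0.003, 3.14, -0.0]
contact_force: [-0.5, 0.4, 7.5]
grip_width: 0.0214
gripper_force: 21.2
```

Emit:
step_arm(
  rows=[
    [0,-0.008,0.0025,0,0,0],
    [0,-0.016,0.0025,0,0,0],
    [0.001,-0.024,0.0025,0,0,0],
    [0.002,-0.03,0.0025,0,0,0],
    [0.002,-0.03,0.0025,0,0,0],
  ],
)

```text
clock: 9.2
tcp_pos: [0.4185, -0.2362, 0.073]
orientation: [-0.002, 3.141, -0.001]
contact_force: [5.0, -0.0, -12.9]
grip_width: 0.0214
gripper_force: 21.9
```

Emit:
step_arm(
  rows=[
    [0,-0.001,0,0,0,0],
    [0,-0.002,0,0,0,0],
    [0,-0.003,0,0,0,0],
    [0,-0.003,0,0,0,0],
  ],
)

```text
clock: 9.53
tcp_pos: [0.4187, -0.2371, 0.073]
orientation: [-0.003, 3.141, -0.0]
contact_force: [6.0, 1.7, -11.4]
grip_width: 0.0214
gripper_force: 22.1
```

Emit:
step_arm(
  rows=[
    [0.001,-0.002,-0.0015,0,0,0],
    [0.001,-0.003,-0.0015,0,0,0],
    [0.001,-0.004,-0.0015,0,0,0],
    [0.001,-0.004,-0.0015,0,0,0],
  ],
)

```text
clock: 9.87
tcp_pos: [0.4192, -0.2402, 0.0727]
orientation: [-0.002, 3.14, -0.001]
contact_force: [2.5, 0.9, 2.9]
grip_width: 0.0212
gripper_force: 23.3
```

Emit:
step_arm(
  rows=[
    [0,-0.001,0,0,0,0],
    [0,-0.002,0,0,0,0],
    [0,-0.002,0,0,0,0],
  ],
)

```text
clock: 10.12
tcp_pos: [0.4193, -0.2413, 0.0727]
orientation: [-0.002, 3.14, -0.001]
contact_force: [3.2, 1.7, 6.3]
grip_width: 0.0215
gripper_force: 23.5
```

Emit:
step_arm(
  rows=[
    [0.001,-0.001,0,0,0,0],
    [0.001,-0.002,0,0,0,0],
    [0.001,-0.002,0,0,0,0],
  ],
)

```text
clock: 10.37
tcp_pos: [0.4194, -0.2415, 0.0726]
orientation: [-0.003, 3.141, 0.002]
contact_force: [1.8, 5.6, 10.6]
grip_width: 0.0212
gripper_force: 24.1
```

Emit:
step_arm(
  rows=[
    [0,-0.001,0,0,0,0],
    [0,-0.002,0,0,0,0],
    [0,-0.002,0,0,0,0],
  ],
)

```text
clock: 10.62
tcp_pos: [0.4194, -0.2416, 0.0725]
orientation: [0.004, -3.141, -0.005]
contact_force: [2.2, 8.5, 12.0]
grip_width: 0.0214
gripper_force: 24.3
```

Emit:
step_arm(
  rows=[
    [0,0.006,0.001,0,0,0],
    [-0.001,0.014,0.001,0,0,0],
    [-0.002,0.024,0.001,0,0,0],
    [-0.003,0.034,0.001,0,0,0],
    [-0.003,0.044,0.001,0,0,0],
  ],
)

```text
clock: 11.03
tcp_pos: [0.4175, -0.2169, 0.0728]
orientation: [-0.002, 3.141, -0.001]
contact_force: [4.4, -2.4, -1.7]
grip_width: 0.0214
gripper_force: 23.0
```

Emit:
step_arm(
  rows=[
    [0.001,0.01,0,0,0,0],
    [0.002,0.02,0,0,0,0],
    [0.003,0.026,0,0,0,0],
    [0.003,0.026,0,0,0,0],
  ],
)

```text
clock: 11.37
tcp_pos: [0.4191, -0.2007, 0.0727]
orientation: [0.004, -3.141, -0.0]
contact_force: [3.4, 0.2, -0.1]
grip_width: 0.0215
gripper_force: 23.1
```

Emit:
step_arm(
  rows=[
    [0,0.001,0,0,0,0],
    [0,0.002,0,0,0,0],
    [0,0.002,0,0,0,0],
  ],
)

```text
clock: 11.62
tcp_pos: [0.4191, -0.2006, 0.0728]
orientation: [-0.002, 3.142, -0.001]
contact_force: [3.4, -2.8, -1.2]
grip_width: 0.0217
gripper_force: 23.0
```

Emit:
step_arm(
  rows=[
    [-0.001,-0.008,0,0,0,0],
    [-0.002,-0.018,0,0,0,0],
    [-0.003,-0.028,0,0,0,0],
    [-0.003,-0.038,0,0,0,0],
    [-0.003,-0.046,0,0,0,0],
  ],
)

```text
clock: 12.03
tcp_pos: [0.4177, -0.2284, 0.0728]
orientation: [-0.002, 3.141, 0.0]
contact_force: [5.0, 2.1, -2.1]
grip_width: 0.0215
gripper_force: 22.9
```

Emit:
step_arm(
  rows=[
    [0.001,-0.01,0,0,0,0],
    [0.002,-0.018,0,0,0,0],
    [0.003,-0.022,0,0,0,0],
    [0.003,-0.0235,0,0,0,0],
    [0.003,-0.0235,0,0,0,0],
  ],
)

```text
clock: 12.45
tcp_pos: [0.4194, -0.2414, 0.0727]
orientation: [0.003, -3.141, -0.002]
contact_force: [4.4, 3.8, 1.1]
grip_width: 0.0214
gripper_force: 23.3
```

Emit:
step_arm(
  rows=[
    [-0.001,0.008,0,0,0,0],
    [-0.002,0.018,0,0,0,0],
    [-0.003,0.028,0,0,0,0],
    [-0.003,0.038,0,0,0,0],
    [-0.002,0.048,0,0,0,0],
  ],
)

```text
clock: 12.87
tcp_pos: [0.4177, -0.2131, 0.0728]
orientation: [0.002, -3.142, 0.001]
contact_force: [4.3, -1.7, -1.9]
grip_width: 0.0213
gripper_force: 22.9
```

Emit:
step_arm(
  rows=[
    [0.001,0.008,0,0,0,0],
    [0.001,0.013,0,0,0,0],
    [0.001,0.013,0,0,0,0],
    [0.001,0.013,0,0,0,0],
  ],
)

```text
clock: 13.2
tcp_pos: [0.4185, -0.2048, 0.0728]
orientation: [0.003, -3.141, -0.001]
contact_force: [3.5, -0.1, -0.1]
grip_width: 0.0213
gripper_force: 23.1
```

Emit:
step_arm(
  rows=[
    [0.001,0.004,0,0,0,0],
    [0.001,0.0085,0,0,0,0],
    [0.001,0.0085,0,0,0,0],
    [0.001,0.0085,0,0,0,0],
  ],
)

```text
clock: 13.53
tcp_pos: [0.4191, -0.2005, 0.0728]
orientation: [-0.002, 3.141, -0.001]
contact_force: [3.0, -3.0, -2.2]
grip_width: 0.0211
gripper_force: 22.9
```

Emit:
step_arm(
  rows=[
    [-0.001,-0.008,0,0,0,0],
    [-0.002,-0.018,0,0,0,0],
    [-0.003,-0.028,0,0,0,0],
    [-0.003,-0.038,0,0,0,0],
    [-0.003,-0.046,0,0,0,0],
  ],
)

```text
clock: 13.95
tcp_pos: [0.4177, -0.2284, 0.0728]
orientation: [-0.002, 3.141, 0.0]
contact_force: [6.1, 2.2, -2.3]
grip_width: 0.0212
gripper_force: 22.9
```

Emit:
step_arm(
  rows=[
    [0.001,-0.01,0,0,0,0],
    [0.002,-0.018,0,0,0,0],
    [0.003,-0.022,0,0,0,0],
    [0.003,-0.0235,0,0,0,0],
    [0.003,-0.0235,0,0,0,0],
  ],
)

```text
clock: 14.37
tcp_pos: [0.4194, -0.2414, 0.0727]
orientation: [0.003, -3.141, -0.002]
contact_force: [4.7, 3.2, 1.3]
grip_width: 0.0216
gripper_force: 23.2
```

Emit:
step_arm(
  rows=[
    [-0.001,0.008,0,0,0,0],
    [-0.002,0.018,0,0,0,0],
    [-0.003,0.028,0,0,0,0],
    [-0.003,0.038,0,0,0,0],
    [-0.002,0.048,0,0,0,0],
  ],
)

```text
clock: 14.78
tcp_pos: [0.4177, -0.2131, 0.0728]
orientation: [-0.002, 3.142, -0.001]
contact_force: [2.8, -3.0, -2.8]
grip_width: 0.0216
gripper_force: 22.9
```

Emit:
step_arm(
  rows=[
    [0.001,0.008,0,0,0,0],
    [0.001,0.013,0,0,0,0],
    [0.001,0.013,0,0,0,0],
    [0.001,0.013,0,0,0,0],
  ],
)

```text
clock: 15.12
tcp_pos: [0.4184, -0.2053, 0.0728]
orientation: [0.003, -3.141, 0.0]
contact_force: [3.2, -2.1, -2.2]
grip_width: 0.0214
gripper_force: 22.9
```

Emit:
step_arm(
  rows=[
    [0.001,0.004,0,0,0,0],
    [0.001,0.0085,0,0,0,0],
    [0.001,0.0085,0,0,0,0],
    [0.001,0.0085,0,0,0,0],
  ],
)

```text
clock: 15.45
tcp_pos: [0.4191, -0.2005, 0.0728]
orientation: [0.002, -3.142, 0.001]
contact_force: [3.1, -3.1, -2.8]
grip_width: 0.0215
gripper_force: 22.9
```

Emit:
step_arm(
  rows=[
    [-0.001,-0.008,0,0,0,0],
    [-0.002,-0.018,0,0,0,0],
    [-0.003,-0.028,0,0,0,0],
    [-0.003,-0.038,0,0,0,0],
    [-0.003,-0.046,0,0,0,0],
  ],
)

```text
clock: 15.87
tcp_pos: [0.4177, -0.228, 0.0728]
orientation: [-0.002, 3.141, 0.001]
contact_force: [5.1, 2.1, -1.6]
grip_width: 0.0217
gripper_force: 22.9
```

Emit:
step_arm(
  rows=[
    [0.001,-0.01,0,0,0,0],
    [0.002,-0.018,0,0,0,0],
    [0.003,-0.022,0,0,0,0],
    [0.003,-0.0235,0,0,0,0],
    [0.003,-0.0235,0,0,0,0],
  ],
)

```text
clock: 16.28
tcp_pos: [0.4193, -0.2414, 0.0727]
orientation: [0.003, -3.141, -0.002]
contact_force: [3.2, 2.7, 0.8]
grip_width: 0.0213
gripper_force: 23.2
```

Emit:
step_arm(
  rows=[
    [-0.001,0.008,0,0,0,0],
    [-0.002,0.018,0,0,0,0],
    [-0.003,0.028,0,0,0,0],
    [-0.003,0.038,0,0,0,0],
    [-0.002,0.048,0,0,0,0],
  ],
)

```text
clock: 16.7
tcp_pos: [0.4176, -0.2143, 0.0728]
orientation: [-0.001, 3.141, -0.004]
contact_force: [3.4, -7.0, -4.8]
grip_width: 0.0212
gripper_force: 22.7
```

Emit:
step_arm(
  rows=[
    [0.001,0.008,0,0,0,0],
    [0.001,0.013,0,0,0,0],
    [0.001,0.013,0,0,0,0],
    [0.001,0.013,0,0,0,0],
  ],
)

```text
clock: 17.03
tcp_pos: [0.4182, -0.2065, 0.0728]
orientation: [-0.001, 3.141, -0.004]
contact_force: [3.4, -5.3, -4.1]
grip_width: 0.0215
gripper_force: 22.8
```

Emit:
step_arm(
  rows=[
    [0,0.001,0,0,0,0],
    [0,0.001,0,0,0,0],
    [0,0.001,0,0,0,0],
  ],
)

```text
clock: 17.28
tcp_pos: [0.4182, -0.2063, 0.0728]
orientation: [-0.0, 3.141, -0.005]
contact_force: [3.2, -6.8, -5.5]
grip_width: 0.0215
gripper_force: 22.7
```

Emit:
step_arm(
  rows=[
    [0,0,0,0,0,0],
    [0,0,0,0,0,0],
  ],
)

```text
clock: 17.45
tcp_pos: [0.4182, -0.2063, 0.0728]
orientation: [-0.0, 3.141, -0.004]
contact_force: [3.6, -5.5, -4.5]
grip_width: 0.0216
gripper_force: 22.7
```

The hold at 0.30 rad reads about 5.7 N, which matches the 25 N target, so this is the last stroke. I'll finish it to the stop.

Emit:
step_arm(
  rows=[
    [0.001,0.004,0,0,0,0],
    [0.001,0.0075,0,0,0,0],
    [0.001,0.009,0,0,0,0],
    [0.001,0.009,0,0,0,0],
  ],
)

```text
clock: 17.78
tcp_pos: [0.4189, -0.2011, 0.0728]
orientation: [-0.0, 3.141, -0.005]
contact_force: [4.4, -6.7, -5.3]
grip_width: 0.0215
gripper_force: 22.7
```

Emit:
step_arm(
  rows=[
    [0,0.001,0,0,0,0],
    [0,0.0015,0,0,0,0],
    [0,0.0015,0,0,0,0],
  ],
)

```text
clock: 18.03
tcp_pos: [0.419, -0.2006, 0.0728]
orientation: [0.0, 3.14, -0.006]
contact_force: [4.6, -7.7, -7.4]
grip_width: 0.0212
gripper_force: 22.6
```

Emit:
step_arm(
  rows=[
    [0,-0.002,-0.0005,0,0,0],
    [0,-0.003,-0.0005,0,0,0],
    [0,-0.003,-0.0005,0,0,0],
  ],
)

```text
clock: 18.28
tcp_pos: [0.4188, -0.202, 0.0727]
orientation: [0.0, 3.141, -0.004]
contact_force: [2.3, -6.1, -1.3]
grip_width: 0.0212
gripper_force: 23.0
```

Emit:
step_arm(
  rows=[
    [0,0,0,0,0,0],
    [0,0,0,0,0,0],
    [0,0,0,0,0,0],
    [0,0,0,0,0,0],
    [0,0,0,0,0,0],
  ],
  jaw=0.4,
)

```text
clock: 18.7
tcp_pos: [0.4186, -0.1995, 0.0723]
orientation: [0.003, -3.14, -0.001]
contact_force: [0.7, -0.1, 0.9]
grip_width: 0.0513
gripper_force: 0.0
```

Emit:
step_arm(
  rows=[
    [0,0,0.03,0,0,0],
    [0,0,0.08,0,0,0],
    [0,0,0.14,0,0,0],
    [0,0,0.2,0,0,0],
    [0.04,-0.02,0.25,0,0,0],
  ],
)

```text
clock: 19.12
tcp_pos: [0.439, -0.2108, 0.2238]
orientation: [0.001, -3.138, -0.006]
contact_force: [1.6, 0.6, -0.3]
grip_width: 0.051
gripper_force: 0.0
```

Emit:
step_arm(
  rows=[
    [0.04,-0.02,0,0,0,0],
    [0.06,-0.04,0,0,0,0],
    [0.06,-0.04,0,0,0,0],
    [0.06,-0.04,0,0,0,0],
  ],
)

```text
clock: 19.45
tcp_pos: [0.4787, -0.2362, 0.222]
orientation: [0.002, -3.14, -0.0]
contact_force: [-0.9, -0.1, -0.9]
grip_width: 0.051
gripper_force: 0.0
```

```bash
python3 - <<'E'
from h import *
o=r.get_obs(); im=eyes.grab_frame('wrist'); print(o['tcp_pos'],o['contact_force'],o['grip_width'])
np.save('o5.npy',o,allow_pickle=True)
cv2.imwrite('pics/w5.png',cv2.resize(im[60:420,0:480,::-1],None,fx=1.66,fy=1.66,interpolation=cv2.INTER_CUBIC))
E
```

```text
[ 0.4787 -0.2362  0.222 ] [-0.8675 -0.1275 -0.9445] 0.05104778949421195
```

View pics/w5.png

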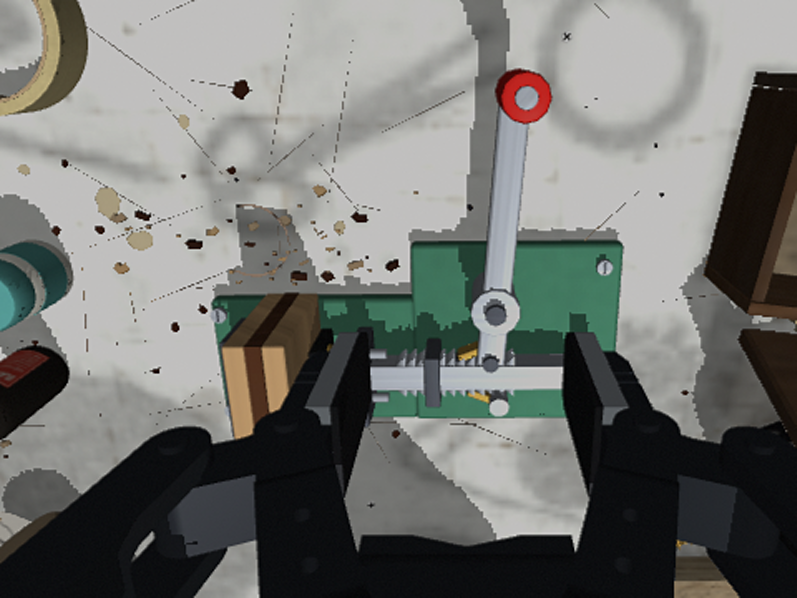

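```bash
python3 - <<'E'
from h import *
o=np.load('o5.npy',allow_pickle=True).item()
f=lambda u,v,z:px2w('wrist',u/1.66,60+v/1.66,z,o)
print(f(526,97,.1),f(494,314,.048),f(232,345,.084),f(283,345,.084),f(237,436,.084),f(270,436,.084))
E
```

```text
[ 0.4165 -0.2111  0.1   ] [ 0.5375 -0.2203  0.048 ] [ 0.5382 -0.353   0.084 ] [ 0.5382 -0.3274  0.084 ] [ 0.5914 -0.3566  0.084 ] [ 0.5914 -0.3392  0.084 ]
```

The block stands flush against the end jaw and the lever has sprung part of the way back, with the knob at about y = -0.212. I'll ease the lever fully back so the holding pawl carries the load, then let go.

Emit:
step_arm(
  rows=[
    [-0.05,0.02,0,0,0,0],
    [-0.1025,0.0395,0,0,0,0],
    [-0.1025,0.0395,-0.06,0,0,0],
    [-0.1025,0.0395,-0.12,0,0,0],
    [-0.1025,0.0395,-0.18,0,0,0],
  ],
)

```text
clock: 19.92
tcp_pos: [0.4169, -0.2111, 0.1144]
orientation: [-0.004, 3.138, 0.002]
contact_force: [0.7, 0.5, 1.0]
grip_width: 0.0509
gripper_force: 0.0
```

Emit:
step_arm(
  rows=[
    [0,0,-0.04,0,0,0],
    [0,0,-0.06,0,0,0],
    [0,0,-0.068,0,0,0],
    [0,0,-0.068,0,0,0],
  ],
)

```text
clock: 20.25
tcp_pos: [0.416, -0.2117, 0.0728]
orientation: [0.002, -3.139, -0.002]
contact_force: [0.3, 0.2, -0.3]
grip_width: 0.0512
gripper_force: 0.0
```

Emit:
step_arm(
  rows=[
    [0,0,0,0,0,0],
    [0,0,0,0,0,0],
    [0,0,0,0,0,0],
    [0,0,0,0,0,0],
    [0,0,0,0,0,0],
  ],
  jaw=1,
  squeeze=20,
)

```text
clock: 20.67
tcp_pos: [0.4182, -0.2126, 0.0747]
orientation: [-0.002, 3.14, 0.0]
contact_force: [-1.3, 1.3, 8.1]
grip_width: 0.0215
gripper_force: 22.6
```

Emit:
step_arm(
  rows=[
    [0,-0.008,0.001,0,0,0],
    [0.001,-0.018,0.001,0,0,0],
    [0.002,-0.028,0.001,0,0,0],
    [0.003,-0.038,0.001,0,0,0],
    [0.003,-0.044,0.001,0,0,0],
  ],
)

```text
clock: 21.08
tcp_pos: [0.4196, -0.2401, 0.0747]
orientation: [-0.001, 3.141, -0.001]
contact_force: [-0.3, 1.0, 4.4]
grip_width: 0.0214
gripper_force: 22.4
```

Emit:
step_arm(
  rows=[
    [0,-0.002,0,0,0,0],
    [0,-0.003,0,0,0,0],
    [0,-0.003,0,0,0,0],
  ],
)

```text
clock: 21.33
tcp_pos: [0.4199, -0.2412, 0.0747]
orientation: [-0.002, 3.141, -0.001]
contact_force: [-0.0, -1.3, 6.0]
grip_width: 0.021
gripper_force: 22.6
```

Emit:
step_arm(
  rows=[
    [0,0.001,0,0,0,0],
    [0,0.001,0,0,0,0],
    [0,0.001,0,0,0,0],
    [0,0.001,0,0,0,0],
    [0,0.001,0,0,0,0],
  ],
  jaw=0.4,
)

```text
clock: 21.75
tcp_pos: [0.4194, -0.24, 0.0742]
orientation: [0.003, -3.141, 0.0]
contact_force: [0.2, -1.0, 0.1]
grip_width: 0.0511
gripper_force: 0.0
```

Emit:
step_arm(
  rows=[
    [0,0,0.03,0,0,0],
    [0,0,0.08,0,0,0],
    [0,0,0.14,0,0,0],
    [0,0,0.2,0,0,0],
    [0,0.02,0.25,0,0,0],
  ],
)

```text
clock: 22.17
tcp_pos: [0.4193, -0.2302, 0.2266]
orientation: [0.003, 3.14, -0.003]
contact_force: [0.7, 1.1, 1.3]
grip_width: 0.0513
gripper_force: 0.0
```

Emit:
step_arm(
  rows=[
    [0.04,0.04,0,0,0,0],
    [0.06,0.06,0,0,0,0],
    [0.06,0.06,0,0,0,0],
    [0.06,0.06,0,0,0,0],
  ],
)

```text
clock: 22.5
tcp_pos: [0.4557, -0.1913, 0.2242]
orientation: [0.006, -3.141, 0.0]
contact_force: [-0.5, -0.9, 0.2]
grip_width: 0.051
gripper_force: 0.0
```

```bash
python3 - <<'E'
from h import *
o=r.get_obs(); im=eyes.grab_frame('wrist'); print(o['tcp_pos'],o['contact_force'],abs(o['qvel']).max())
cv2.imwrite('pics/w6.png',im[:,:,::-1])
E
```

```text
[ 0.4557 -0.1913  0.2242] [-0.5181 -0.9095  0.1833] 0.030533029056141588
```

View pics/w6.png

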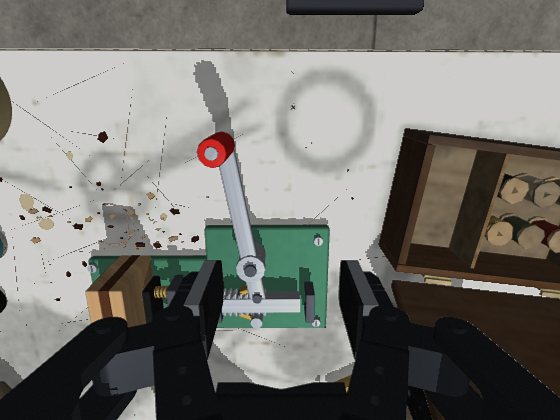

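The lever is at its back stop with the knob at (212,152). The block stands square with the pad pressed against it at (150,292), and the gripper is clear of everything.

```bash
python3 -c "
from bench import r
print(r.hand_in())"
```

```text
the job is handed in; nothing more can be done
None
```

I handed the job in at about 22.5 s: the block stands square in the clamp, held at roughly 25 N. That figure comes from about 5.7 N felt at the knob on the fourth and last stroke, one click after the lever turned stiff. The lever is at its back stop, the gripper is clear, and I saw nothing else disturbed.

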